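# Release the probe drive and feed its plunger to the hidden stop

## Robot

A 6-joint arm with a two-finger parallel gripper is mounted at the origin on the work surface. World frame = base frame: x ahead of the robot, y to its left, z up, the work surface at z = 0. Lengths are in m, angles in degrees, forces in N, time in s.
With the tool pointing down it reaches from about 0.35 to 0.975 m from the base axis. Payload 7.1 kg.
Tool frame: the origin (TCP) lies on the mounting face of the last link; the fingertips stand 182 mm ahead of it and the grasp point (between the pads) lies 163 mm ahead of it; z points along the fingers, y is the direction in which the jaws open and shut (so a half turn about z gives the same grasp; the last joint's range is limited). The gripper opens to 88 mm and grips with 3 to 60 N. Pads are 20 mm wide; open, the fingers measure 115 mm over their backs; the gripper's body (75 mm by 178 mm) begins 61 mm behind the grasp point.
Start: joints at [71.276, 24.242, 93.386, -0, 62.372, -1.089], TCP at [0.189, 0.596, 0.405] pointing down, gripper open.
Joint ranges: [-172.04, 172.04], [-51.8, 120.97], [4.93, 147.93], [-75.15, 255.16], [6.16, 154.13], [-145.62, 145.62]. Speed limits (degrees/s): [136.94, 136.94, 172.46, 180, 180, 180].

## Interface

Orientations are given as a 3x3 rotation matrix whose columns are the frame's x, y, z axes.
In Python, from workcell import * gives the robot as it stands.
- The arm moves only by the tool move_arm, never from a script. Its argument "deltas" is a list of rows, each a list of 7 numbers: the shift along the tool's x, y, z in cm, then the turn, a rotation vector about the tool's x, y, z in degrees, then the opening in per cent of the stroke, from 0 (shut) to 100 (fully open). In form: [[tx, ty, tz, wx, wy, wz, jaw], ...]. A call has 1 to 5 rows; each row is the pose to reach, as a shift and turn from the pose commanded when the call began, along the tool's axes at that moment; what a row does not reach only later rows make up. A row lasts 1/8 s, in which the tool goes at most 62.5 mm and 10.7 degrees, less where a joint would pass 70% of its speed; a pose out of reach is approached as far as the arm can. A call with a gripper value outside its range is refused whole. The fingers move at their own pace and stop on an object; the grip force is fixed at half the most. Time passes only in rows, so rows that repeat a pose let the fingers close. It gives the time, the measured TCP pose, the force and the opening at its end, in the units of the state.
- get_state(): the state, without advancing time (a new reading comes with each control period).
- read_camera(name): name is "scene" or "side" or "wrist"; returns the picture (400x640x3 uint8, red, green, blue); there is no depth.
- camera_params(name): a dict with "K" (3x3 intrinsics, pixels), "camera_from_world" (4x4, takes a point from world to camera coordinates). Camera axes: x right, y down, z forward; pixel columns grow to the right and rows downward; lengths in m; the calibration is good to about 2 mm. A picture is of the moment at which its call begins: read the wrist's pose just before it. camera_params takes no time and is no camera call; for the wrist camera it gives the pose at the moment of the call.
- hand_in(): hands the job in, once; it reports no verdict.
The state is a dict: "time": time; "joints": joint angles; "qvel": joint speeds; "joint_torque": joint torques, N m; "ee_pos": TCP position; "orientation": TCP orientation; "ft_force": force on the tool from outside, world axes, zero at the start; "torque": the same for the moment, N m; "finger_gap": finger opening in m.
Only numpy, scipy, OpenCV 4.12 (cv2) and the standard library are available. Lean on these libraries where they do the work, as an engineer would, in place of code of your own. Each camera call takes 0.05 s, during which the arm holds its last target.

## Task

Get the inclined probe drive ready: slide the grey horseshoe transport spacer straight off the plunger rod and set it down in the white tray without dropping it. Then push the plunger gently down its sleeve until you feel it come up against the springy stop hidden inside (its depth is different every time), and leave it standing there, lightly pressed against the stop; never press the stop hard, and leave everything else on the bench where it is.

Things in the scene. Friction and masses are not known exactly. Their poses are not given: they have to be found in the camera images.
- drive: probe drive, fixed: clear base plate 200 x 130 x 12 mm (x, y, z) with an aluminium sleeve leaning 25 degrees from vertical towards its -x side as it rises. Origin: centre of the plate's underside, z up. Sleeve's top flange: 70 mm along y, reaching 32 mm before and 50 mm behind the rod, 10 mm thick, tilted with the sleeve, upper face at the rod at (-30, 0, 118) mm
- plunger: 14 mm steel rod coming out of the sleeve, with a black knob 40 mm in diameter, 26 mm high. Origin: centre of the knob's underside on the rod's axis; z = the rod's axis, up out of the sleeve. Slides only along z. Starts 59 mm from the flange, 3 mm above the spacer, which blocks it till removed; can go up only 3 mm more. About 3 N of push moves it down against steady drag; it stays where it is left
- knob_top (a point): centre of the flat top of the plunger's knob, 26 mm above the plunger's origin along its axis; z axis as the plunger's
- chamber: white block 85 x 78 x 34 mm at the sleeve's foot, fixed on the drive; same origin and axes as the drive. Holds the hidden stop: the plunger meets it inside the sleeve 14 to 50 mm down from its start. The stop is sprung, about 4 N per mm of further travel; the plunger's drag keeps it pressed there when let go. Over 15 N on the stop (some 18 N of push) is too hard
- spacer: loose grey spacer, 150 g, on the flange round the rod: horseshoe 50 x 50 mm, 56 mm high, 17 mm slot open to its -x (robot) side; a flat flag 16 mm thick (y) sticks out from x = 25 to 95 mm, height 8 to 56 mm, to hold it by. Origin: centre of the horseshoe's underside, on the rod's axis while fitted; z along the rod. Comes off along its own +x (slanting up): 35 mm frees the rod, 50 mm the knob
- spacer_mid (a point): middle of the spacer: at (35, 0, 28) mm in its frame
- tray: the white open tray, fixed, 200 x 170 mm outside (x by y), 40 mm high, walls and floor 5 mm. Origin: centre of its underside, z up. Drive and tray may stand on either side of the bench
- stand: obstacle: fixed steel post 12 mm thick and 220 mm high on a 64 mm round foot, with a 24 mm clamp block 150 mm up, standing between drive and tray; origin under its centre
- jar: bystander: jar with white cap, 56 mm diameter, 90 mm high, close by the drive on its -y side; origin under its centre
- junction_box: bystander: aluminium box 90 x 55 x 42 mm, close by the drive on its +y side; origin under its centre
- spray_can: bystander: grey can, 60 mm diameter, 150 mm high, at the middle of the bench further back; origin under its centre
- screwdriver: bystander: screwdriver 180 mm long, lying behind the drive; origin near its middle
- wrench: bystander: wrench 160 mm long, lying on the left; origin near its middle
- tape_roll: bystander: black tape roll, 90 mm diameter, 24 mm high, on the right; origin under its centre
- flask: bystander: bottle with black cap, 66 mm diameter, 120 mm high, behind the tray; origin under its centre
Not all that is in view belongs to the job. Leave any purple or red look-alike of the spacer alone.

How it is judged:
By the outcome, as a careful person would: the job done as asked, in the order asked, and still so for the second after the job is handed in, with the robot touching nothing.
It also fails if it takes over 64 s, if anything falls off the work surface, if the arm or the gripper's body presses on something with over 40 N, if the wrist force passes 120 N, or if a joint passes its speed limit or range.

## Working session

There is one attempt and no reset: what is moved stays moved. The work goes in short steps, Python scripts to look and compute and a tool call to move; the robot and the scene stay as the last step left them, time stands still between calls to the robot, and variables do not carry over. Pictures are saved under pics/ and viewed, and the job is handed in when it is done.

Besides the shell and the picture viewer there is one more tool, called after "Emit:" as name(argument=value, ...), one argument or row to a line, values as JSON. move_arm: Moves the arm, as the interface text tells. Its arguments: {"type":"object","properties":{"deltas":{"type":"array"}},"required":["deltas"]}

```bash
ls; mkdir -p pics; python3 - <<'E'
from workcell import *
import cv2
for n in ["scene","side","wrist"]:
    p=camera_params(n); im=read_camera(n); cv2.imwrite(f"pics/{n}0.png",im[:,:,::-1])
    print(n,p["K"],p["camera_from_world"])
print(get_state())
E
```

```text
pics
scene [[459.42531529   0.         320.87787755]
 [  0.         459.42531529 203.6517206 ]
 [  0.           0.           1.        ]] [[-7.83822367e-01  6.20985098e-01 -6.65279139e-05  4.44753884e-01]
 [ 4.31856793e-01  5.45023069e-01 -7.18644254e-01 -1.22929941e-01]
 [-4.46231114e-01 -5.63318171e-01 -6.95377906e-01  1.80193689e+00]
 [ 0.00000000e+00  0.00000000e+00  0.00000000e+00  1.00000000e+00]]
side [[417.0624089    0.         312.94971369]
 [  0.         417.0624089  203.59278524]
 [  0.           0.           1.        ]] [[ 0.97768314 -0.20956103  0.01482749 -0.52343487]
 [-0.1140941  -0.58890474 -0.80010858  0.18257918]
 [ 0.17640356  0.78056094 -0.59967191  1.16207112]
 [ 0.          0.          0.          1.        ]]
wrist [[300.75320674   0.         313.98093033]
 [  0.         300.75320674 197.42903605]
 [  0.           0.           1.        ]] [[ 0.30242004  0.9531719  -0.00233478 -0.62300745]
 [ 0.91354448 -0.28914645  0.28606085 -0.03346699]
 [ 0.27199007 -0.08864346 -0.95820861  0.39083681]
 [ 0.          0.          0.          1.        ]]
{'time': 0.15, 'joints': array([ 7.12743943e+01,  2.42752679e+01,  9.34194919e+01, -9.39078838e-04,
        6.23735880e+01, -1.08848515e+00]), 'qvel': array([ 0.08622971, -0.06943349, -0.21400985,  0.09327597,  0.06605138,
        0.01296418]), 'joint_torque': array([ 2.45733991e-04, -5.44987750e+01, -2.73916340e+01,  6.43993216e-02,
        2.05079047e-02, -7.59565364e-05]), 'ee_pos': array([0.18927625, 0.59543246, 0.40408331]), 'orientation': array([[-9.52996873e-01,  3.02979905e-01, -3.69209836e-04],
       [ 3.02980130e-01,  9.52996198e-01, -1.13441327e-03],
       [ 8.15114521e-06, -1.19295554e-03, -9.99999288e-01]]), 'ft_force': array([-0.697007  ,  0.93380297,  0.64799252]), 'torque': array([-0.02341658, -0.00119727, -0.05970716]), 'finger_gap': 0.08776829507242594}
```

View pics/scene0.png

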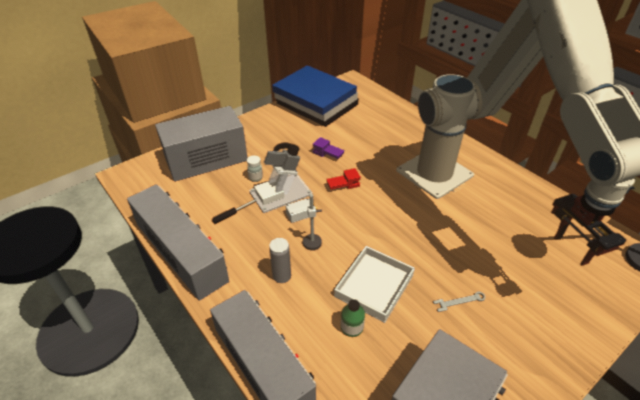

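View pics/side0.png

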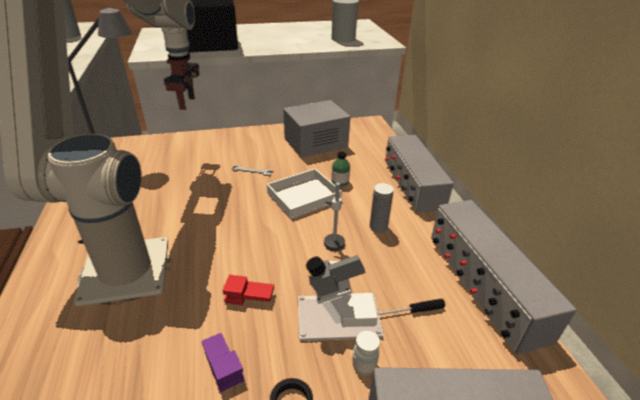

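View pics/wrist0.png

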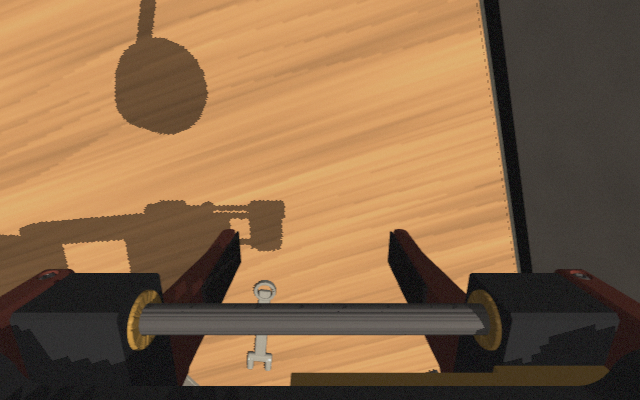

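The grey spacer sits on the drive: scene ~(283,160), side ~(340,270). The red one (scene (345,180), side (248,290)) and the purple one (scene (328,149), side (222,360)) lie loose on the bench, so they are the look-alikes. I'll confirm this in an enlarged crop.

```bash
python3 - <<'E'
import cv2
a=cv2.imread('pics/scene0.png')[130:260,200:360]; cv2.imwrite('pics/c1.png',cv2.resize(a,None,fx=4.8,fy=4.5,interpolation=cv2.INTER_CUBIC))
a=cv2.imread('pics/side0.png')[240:390,280:460]; cv2.imwrite('pics/c2.png',cv2.resize(a,None,fx=4,fy=4,interpolation=cv2.INTER_CUBIC))
E
```

```text
(no output)
```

View pics/c1.png

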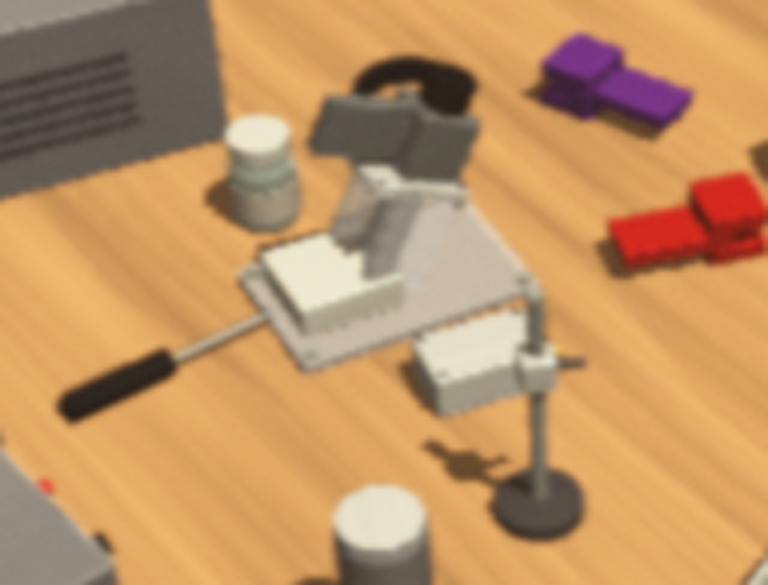

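View pics/c2.png

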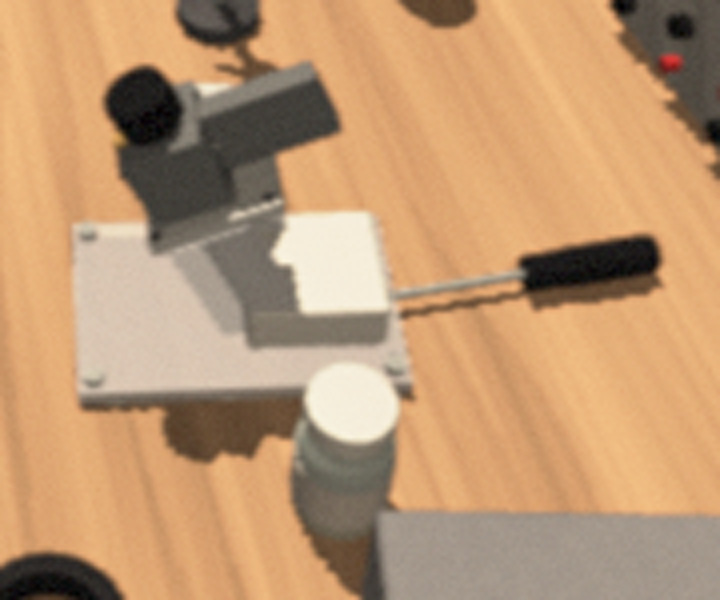

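The crops confirm it. The grey horseshoe with the flag, under the black knob, is the spacer. The red and purple ones lie on the bench away from the drive. Next I measure the plate, knob, tray and stand.

```bash
cat > h.py <<'E'
import numpy as np, cv2
from workcell import *
def ray(p,uv):
    K,T=np.array(p["K"]),np.array(p["camera_from_world"]); R,t=T[:3,:3],T[:3,3]
    d=R.T@np.linalg.inv(K)@np.array([uv[0],uv[1],1.]); return -R.T@t, d/np.linalg.norm(d)
def onplane(p,uv,z):
    o,d=ray(p,uv); return o+d*(z-o[2])/d[2]
def tri(rs):
    A=sum(np.eye(3)-np.outer(d,d) for o,d in rs); b=sum((np.eye(3)-np.outer(d,d))@o for o,d in rs)
    x=np.linalg.solve(A,b); return x,[np.linalg.norm((np.eye(3)-np.outer(d,d))@(x-o)) for o,d in rs]
def proj(p,X):
    K,T=np.array(p["K"]),np.array(p["camera_from_world"]); c=T[:3,:3]@X+T[:3,3]; u=K@c; return u[:2]/u[2]
E
python3 - <<'E'
from h import *
np.set_printoptions(precision=4,suppress=True)
S=camera_params("side");C=camera_params("scene")
print("side plate BL BR FR FL")
P=[onplane(S,((x)/4+280-.4,y/4+240-.4),.012) for x,y in [(75,222),(375,212),(412,388),(80,397)]]
for q in P: print(q)
print("len",[np.linalg.norm(P[i]-P[(i+1)%4]) for i in range(4)],"ctr",np.mean(P,0))
print("scene")
for x,y in [(240,275),(307,363),(535,285)]: print(onplane(C,(x/4.8+200-.4,y/4.5+130-.4),.012))
k=tri([ray(S,(143/4+280,105/4+240)),ray(C,(447/4.8+200,90/4.5+130))]);print("knob",k)
print("stand foot",onplane(S,(335,242),0.005),onplane(C,(538/4.8+200,505/4.5+130),0.005))
E
python3 - <<'E'
import cv2
a=cv2.imread('pics/scene0.png')[235:345,320:430]; cv2.imwrite('pics/c3.png',cv2.resize(a,None,fx=5,fy=5,interpolation=cv2.INTER_CUBIC))
a=cv2.imread('pics/side0.png')[150:260,250:400]; cv2.imwrite('pics/c4.png',cv2.resize(a,None,fx=5,fy=5,interpolation=cv2.INTER_CUBIC))
E
```

```text
side plate BL BR FR FL
[ 0.4542 -0.1971  0.012 ]
[ 0.6482 -0.2275  0.012 ]
[ 0.626  -0.3604  0.012 ]
[ 0.4331 -0.3275  0.012 ]
len [np.float64(0.19627311297240718), np.float64(0.13479149886076092), np.float64(0.19575053197865133), np.float64(0.13208956343671033)] ctr [ 0.5404 -0.2781  0.012 ]
scene
[ 0.6307 -0.3466  0.012 ]
[ 0.6468 -0.228   0.012 ]
[ 0.4591 -0.1951  0.012 ]
knob (array([ 0.482 , -0.2649,  0.1794]), [np.float64(0.0002669429173211001), np.float64(0.0002669429173210573)])
stand foot [ 0.6012 -0.0099  0.005 ] [ 0.5997 -0.0066  0.005 ]
```

View pics/c3.png

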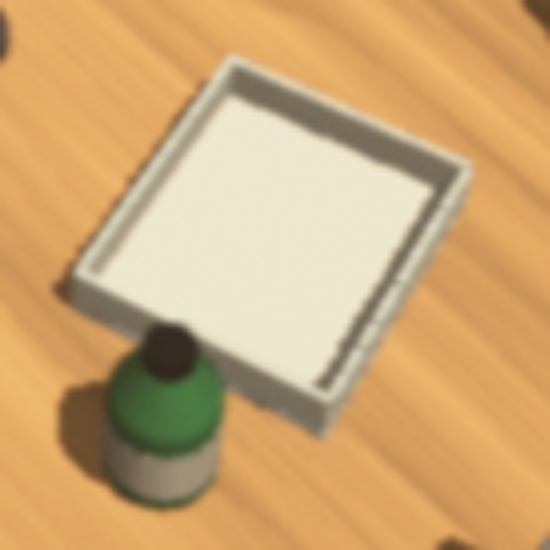

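View pics/c4.png

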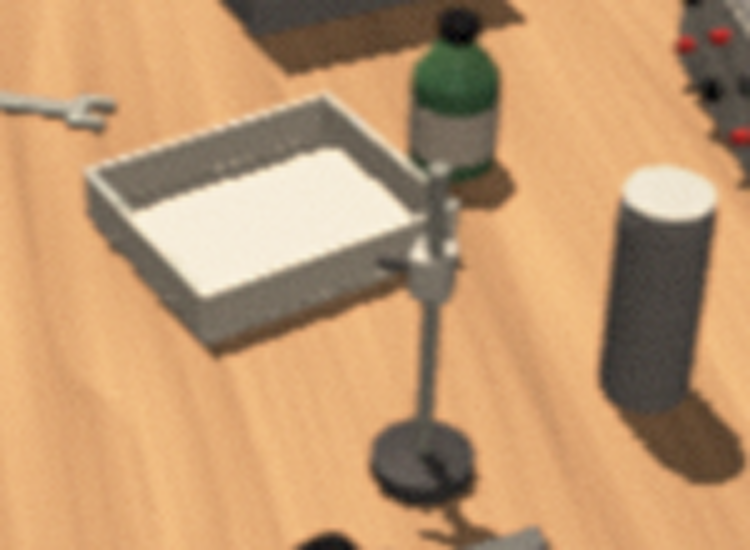

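Drive: centre about (0.540, -0.277), yaw about -9°. The triangulated knob agrees with that to 4 mm. Next I measure the tray and the wrist-camera mounting.

```bash
cat >> h.py <<'E'
from scipy.spatial.transform import Rotation as Ro
def rz(a): return Ro.from_euler('z',a,degrees=True).as_matrix()
def delta(pos,R,s=None):
    s=s or get_state(); R0=s["orientation"]
    return np.round(np.r_[R0.T@(np.array(pos)-s["ee_pos"])*100, Ro.from_matrix(R0.T@R).as_rotvec(degrees=True)],2)
E
python3 - <<'E'
from h import *
np.set_printoptions(precision=4,suppress=True)
S=camera_params("side");C=camera_params("scene");W=camera_params("wrist");s=get_state()
P=[onplane(C,(x/5+320-.4,y/5+235-.4),.04) for x,y in [(232,58),(470,165),(327,400),(75,270)]]
for q in P: print(q)
print("len",[np.linalg.norm(P[i]-P[(i+1)%4]) for i in range(4)],"ctr",np.mean(P,0))
P=[onplane(S,(x/5+250-.4,y/5+150-.4),.04) for x,y in [(88,172),(325,95),(205,298)]]
for q in P: print(q)
print("ctr2",(P[1]+P[2])/2)
T=W["camera_from_world"];c=-T[:3,:3].T@T[:3,3]
print("cam in tool",s["orientation"].T@(c-s["ee_pos"]),"\n",T[:3,:3]@s["orientation"])
E
```

```text
[0.4925 0.1389 0.04  ]
[0.4361 0.2938 0.04  ]
[0.6216 0.3593 0.04  ]
[0.6765 0.203  0.04  ]
len [np.float64(0.1648791147672089), np.float64(0.19666757065200471), np.float64(0.16567898824476163), np.float64(0.1948188575876475)] ctr [0.5567 0.2487 0.04  ]
[0.4348 0.2862 0.04  ]
[0.6166 0.3531 0.04  ]
[0.49   0.1305 0.04  ]
ctr2 [0.5533 0.2418 0.04  ]
cam in tool [ 0.0801 -0.0009  0.0214] 
 [[ 0.0006  1.      0.0009]
 [-0.9582  0.0008 -0.2861]
 [-0.2861 -0.0007  0.9582]]
```

```bash
cat >> h.py <<'E'
DC=np.array([.5405,-.2765,0.]);DY=-9.0
def setdrive(c,y):
    global DC,DY; DC=np.array(c);DY=y
A=np.radians(25)
def Rs(): # spacer/plunger axes in world
    a=np.array([[np.cos(A),0,-np.sin(A)],[0,1,0],[np.sin(A),0,np.cos(A)]])
    return rz(DY)@a   # columns x_s,y_s,z_s
def sp(x,y,z): # spacer-frame (mm, fitted) -> world
    return DC+rz(DY)@np.array([-.030,0,.118])+Rs()@(np.array([x,y,z])/1000)
def Rg():
    r=Rs(); return np.c_[-r[:,0],r[:,1],-r[:,2]]
def tcp_for(x,y,z,ahead=163): return sp(x,y,z)+Rs()[:,2]*ahead/1000
E
python3 - <<'E'
from h import *
s=get_state()
print(delta([.42,.22,.48],s["orientation"]), delta(tcp_for(62,0,140),Rg()), tcp_for(62,0,140))
E
```

```text
[-33.36 -28.8   -7.56   0.     0.     0.  ] [-49.82 -73.98  -1.39  -1.95 -24.96  -8.48] [ 0.43989184 -0.26056523  0.41881359]
```

Emit:
move_arm(
  deltas=[
    [-6,-5,-3,0,0,0,100],
    [-12,-10,-6,0,0,0,100],
    [-18,-15,-7.5,0,0,0,100],
    [-24,-20,-7.5,0,0,0,100],
    [-30,-26,-7.5,0,0,0,100],
  ],
)

```text
time: 0.78
ee_pos: [0.3499, 0.338, 0.4754]
orientation: [[-0.953, 0.303, 0.001], [0.303, 0.953, 0.001], [-0.001, 0.001, -1.0]]
ft_force: [0.6, -0.4, -0.3]
finger_gap: 0.0876
```

```bash
python3 - <<'E'
from h import *
s=get_state()
print(s["time"],s["ee_pos"],s["joints"],s["ft_force"],delta(tcp_for(62,0,140),Rg()))
E
```

```text
0.775 [0.34987315 0.33799407 0.47541199] [ 4.26106634e+01  7.59161986e+00  1.06336288e+02 -7.26523433e-03
  6.60101754e+01 -2.97720224e+01] [ 0.55758279 -0.35104197 -0.31438168] [-26.69 -54.33   5.63  -1.83 -24.91  -8.49]
```

Emit:
move_arm(
  deltas=[
    [-4,-5,0,0,0,0,100],
    [-7,-10,0,0,0,0,100],
    [-10,-15.5,0,0,-3,-2,100],
    [-13,-21,0,0,-6,-3,100],
    [-15,-27,0,0,-10,-4,100],
  ],
)

```text
time: 1.4
ee_pos: [0.4105, 0.036, 0.475]
orientation: [[-0.957, 0.235, 0.17], [0.231, 0.972, -0.048], [-0.176, -0.007, -0.984]]
ft_force: [0.8, -0.0, -0.1]
finger_gap: 0.0876
```

```bash
python3 - <<'E'
from h import *
s=get_state()
print(s["time"],s["ee_pos"],s["joints"],delta(tcp_for(62,0,140),Rg()))
E
```

```text
1.4 [0.41050679 0.03603535 0.47504435] [  4.44057974  -1.64609911 116.56340065  -4.22287999  55.61008313
 -69.88409759] [ -8.66 -28.1    7.45  -1.76 -14.86  -4.29]
```

Emit:
move_arm(
  deltas=[
    [-2,-5.6,1,0,-4,-1,100],
    [-4,-11.2,3,-0.6,-8,-2,100],
    [-6,-17,5,-1,-11,-3,100],
    [-8,-23,7,-1.8,-14.9,-4.3,100],
    [-8.7,-28.1,7.4,-1.8,-14.9,-4.3,100],
  ],
)

```text
time: 2.02
ee_pos: [0.4391, -0.2607, 0.4177]
orientation: [[-0.896, 0.157, 0.415], [0.144, 0.988, -0.064], [-0.42, 0.002, -0.907]]
ft_force: [0.9, -0.1, -0.1]
finger_gap: 0.0879
```

Emit:
move_arm(
  deltas=[
    [0,0,0,0,0,0,100],
    [0,0,0,0,0,0,100],
  ],
)

```text
time: 2.28
ee_pos: [0.4392, -0.2585, 0.4185]
orientation: [[-0.896, 0.158, 0.415], [0.144, 0.987, -0.064], [-0.42, 0.002, -0.908]]
ft_force: [0.1, -0.1, 0.2]
finger_gap: 0.0879
```

```bash
python3 - <<'E'
from h import *
s=get_state()
print(s["time"],s["ee_pos"],s["joints"],delta(tcp_for(62,0,140),Rg()))
W=camera_params("wrist");np.save("W1.npy",W,allow_pickle=True)
im=read_camera("wrist");cv2.imwrite("pics/w1.png",im[:,:,::-1])
E
```

```text
2.275 [ 0.43922516 -0.25849143  0.41845426] [ -34.42280886   10.09820506  113.43541892   18.34212869   35.21925718
 -128.37583391] [-0.1  -0.19  0.01  0.08 -0.18 -0.12]
```

View pics/w1.png

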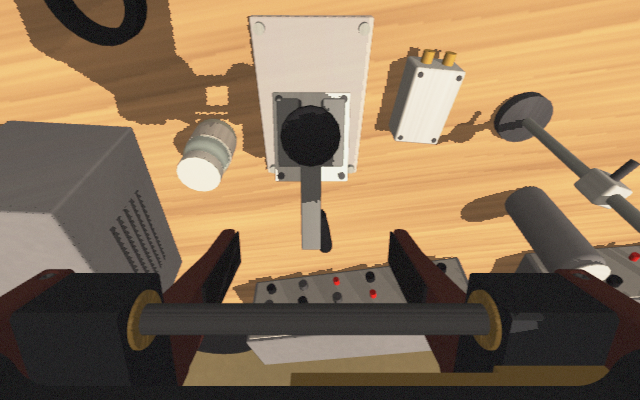

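The wrist view shows the knob disc at (310,136), the flag below it at u≈301–322, v≈168–249, and the plate edge above at (250..373, 17). Next I compare these with the predicted positions.

```bash
python3 - <<'E'
from h import *
np.set_printoptions(precision=1,suppress=True)
W=np.load("W1.npy",allow_pickle=True).item()
im=cv2.imread("pics/w1.png");g=cv2.cvtColor(im,cv2.COLOR_BGR2GRAY)
m=((g<45)*255).astype(np.uint8)[90:185,265:350]
cs=cv2.findContours(m,0,2)[0];c=max(cs,key=cv2.contourArea);print(cv2.minEnclosingCircle(c),cv2.boundingRect(c))
print("pred knobtop",proj(W,sp(0,0,85)))
for y in (-8,8): print("flag",[proj(W,sp(x,y,56)) for x in (25,95)])
for X in [(-100,-65),(-100,65),(100,65),(100,-65)]: print(X,proj(W,DC+rz(DY)@np.array([X[0]/1e3,X[1]/1e3,.012])))
for x in (-32,50):
  for y in (-35,35): print("flange",x,y,proj(W,sp(x,y,0)))
z=im[90:260,240:380];cv2.imwrite("pics/c5.png",cv2.resize(z,None,fx=3.5,fy=3.5,interpolation=cv2.INTER_CUBIC))
for v in (190,210,230): print(v,g[v,295:330])
E
```

```text
((45.5, 45.5), 30.732818603515625) (16, 15, 59, 62)
pred knobtop [311.5 140.4]
flag [array([301.4, 169.7]), array([302.5, 252.7])]
flag [array([322.3, 169.7]), array([321.7, 252.7])]
(-100, -65) [249.1  19.2]
(-100, 65) [375.2  19.1]
(100, 65) [357.  174.4]
(100, -65) [268.6 174.5]
flange -32 -35 [272.7  94.4]
flange -32 35 [351.3  94.3]
flange 50 -35 [276.1 183.9]
flange 50 35 [348.5 183.8]
190 [182 181 179 180 181 146  85  76  79  81  79  79  78  78  77  78  78  81
  79  76  81  80  77  80  77  83 145 174 176 173 172 170 170 169 169]
210 [204 200 201 200 198 173 122 136 153 151 151 151 153 154 153 156 155 156
 155 154 157 156 157 158 153 116  41  46 154 193 198 196 197 198 196]
230 [191 191 192 193 193 177 134 132 151 152 151 153 151 155 152 155 157 156
 157 159 156 158 157 158 153 114  42  43  37  39  43  43  42  40  89]
```

View pics/c5.png

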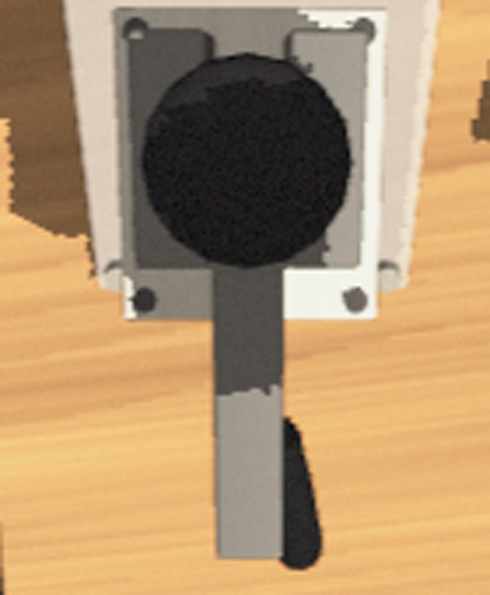

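Everything is offset by the same amount: about -3.2 mm in drive x and -0.9 mm in y. Flange, knob, flag end and plate edge all agree on this. I'll update the drive pose and work out the grasp.

```bash
sed -i "s/^DC=.*/DC=np.array([.5405,-.2765,0.])+rz(-9.0)@np.array([-.0032,-.0009,0]);DY=-9.0/" h.py; python3 - <<'E'
from h import *
np.set_printoptions(precision=1,suppress=True)
W=np.load("W1.npy",allow_pickle=True).item()
print(proj(W,sp(0,0,85)),proj(W,sp(95,0,56)),proj(W,sp(50,-35,0)),proj(W,sp(50,35,0)))
print(DC,delta(tcp_for(62,0,38),Rg()), sp(62,0,38))
E
```

```text
[310.  136.1] [311.  250.2] [274.9 181.3] [347.8 181.2]
[ 0.5 -0.3  0. ] [ 0.2 -0.4 10.1  0.1 -0.2 -0. ] [ 0.5 -0.3  0.2]
```

Emit:
move_arm(
  deltas=[
    [0.2,-0.35,3,0,0,0,100],
    [0.2,-0.35,6,0,0,0,100],
    [0.2,-0.35,8.5,0,-0.2,0,100],
    [0.2,-0.35,10,0,-0.2,0,100],
    [0.2,-0.35,10,0,-0.2,0,100],
  ],
)

```text
time: 2.95
ee_pos: [0.4791, -0.2672, 0.3267]
orientation: [[-0.895, 0.155, 0.418], [0.141, 0.988, -0.064], [-0.423, 0.002, -0.906]]
ft_force: [-0.2, -1.2, 0.6]
finger_gap: 0.0876
```

```bash
python3 - <<'E'
from h import *
s=get_state()
print(s["time"],s["ee_pos"],s["joints"],s["ft_force"],delta(tcp_for(62,0,38),Rg()))
im=read_camera("wrist");cv2.imwrite("pics/w2.png",im[:,:,::-1])
E
```

```text
2.95 [ 0.47913045 -0.26719722  0.32672983] [ -32.68670117   21.40572621  112.91888024   24.45436002   24.56737473
 -134.18024471] [-0.16162076 -1.19813742  0.61120329] [ 0.   -0.05  0.04  0.14  0.01  0.02]
```

View pics/w2.png

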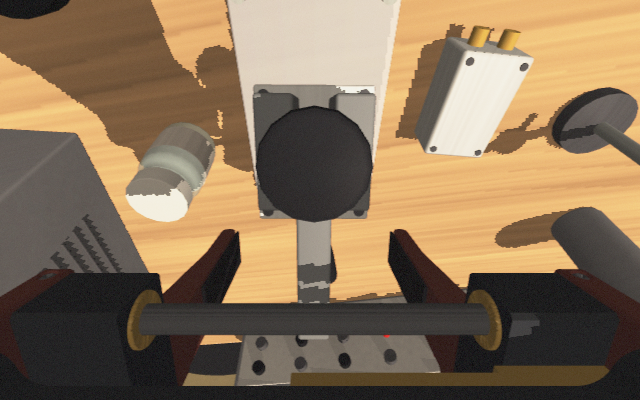

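The flag (u 298–331) is centred between the fingers (239/390), so I close.

Emit:
move_arm(
  deltas=[
    [0,0,0,0,0,0,18],
    [0,0,0,0,0,0,15],
    [0,0,0,0,0,0,15],
    [0,0,0,0,0,0,10],
    [0,0,0,0,0,0,0],
  ],
)

```text
time: 3.62
ee_pos: [0.4788, -0.2684, 0.3273]
orientation: [[-0.894, 0.157, 0.419], [0.143, 0.988, -0.065], [-0.424, 0.001, -0.906]]
ft_force: [-0.7, 0.3, -0.5]
finger_gap: 0.0414
```

Emit:
move_arm(
  deltas=[
    [0,0,0,0,0,0,0],
    [0,0,0,0,0,0,0],
  ],
)

```text
time: 3.88
ee_pos: [0.4788, -0.2683, 0.3272]
orientation: [[-0.894, 0.157, 0.419], [0.143, 0.988, -0.065], [-0.424, 0.001, -0.906]]
ft_force: [0.1, -0.3, 0.6]
finger_gap: 0.0211
```

Emit:
move_arm(
  deltas=[
    [0,0,0,0,0,0,0],
    [0,0,0,0,0,0,0],
    [0,0,0,0,0,0,0],
    [0,0,0,0,0,0,0],
  ],
)

```text
time: 4.38
ee_pos: [0.4788, -0.2684, 0.3272]
orientation: [[-0.894, 0.157, 0.419], [0.143, 0.988, -0.065], [-0.424, 0.001, -0.906]]
ft_force: [-0.9, -0.1, 1.1]
finger_gap: 0.0162
```

```bash
python3 - <<'E'
from h import *
s=get_state()
print(s["ee_pos"],s["joints"],s["ft_force"],s["torque"],s["orientation"].T@Rs()[:,0],s["orientation"].T@Rs()[:,2])
E
```

```text
[ 0.47878046 -0.26835338  0.32724308] [ -32.80764578   21.36979516  112.89308929   24.46610001   24.54886631
 -134.21222253] [-0.91592565 -0.14121858  1.07413881] [-0.05540987  0.29766678 -0.01901095] [-9.99998415e-01  9.90919564e-04  1.47935612e-03] [-0.00147835  0.00101839 -0.99999839]
```

Gripped at 16.2 mm, with tool -x along the spacer's +x. I slide out with a 1 mm lift, which stays within the 3 mm clearance.

Emit:
move_arm(
  deltas=[
    [0,0,-0.1,0,0,0,0],
    [-0.3,0,-0.1,0,0,0,0],
    [-0.8,0,-0.1,0,0,0,0],
    [-1.4,0,-0.1,0,0,0,0],
    [-2,0,-0.1,0,0,0,0],
  ],
)

```text
time: 5.0
ee_pos: [0.4968, -0.2712, 0.3369]
orientation: [[-0.894, 0.157, 0.419], [0.143, 0.988, -0.065], [-0.424, 0.001, -0.906]]
ft_force: [-0.2, 0.5, -1.0]
finger_gap: 0.0157
```

```bash
python3 - <<'E'
from h import *
s=get_state()
print(s["joints"],s["ft_force"],s["torque"],delta(tcp_for(62,0,38),Rg()))
im=read_camera("wrist");cv2.imwrite("pics/w3.png",im[:,:,::-1])
E
```

```text
[ -31.9890517    21.6901469   110.51580449   22.17603425   26.19039717
 -131.05766946] [-0.16578307  0.54351182 -1.00486288] [ 0.06662346  0.26029979 -0.03243988] [ 2.07  0.07  0.19  0.06  0.1  -0.05]
```

View pics/w3.png

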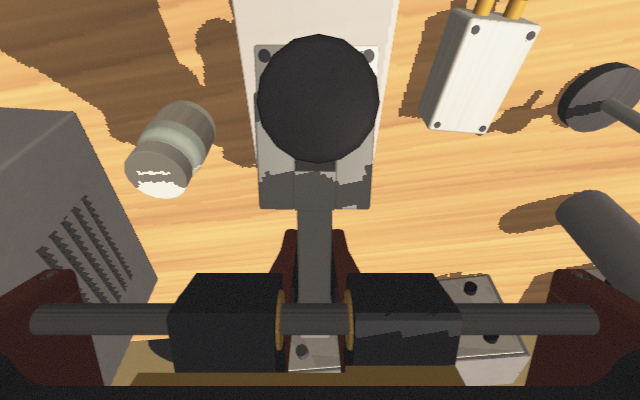

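Sliding freely: the spacer has moved about 20 mm off the knob and forces are around 1 N.

Emit:
move_arm(
  deltas=[
    [-1,0,0,0,0,0,0],
    [-2.2,0,0,0,0,0,0],
    [-3.4,0,0,0,0,0,0],
    [-4.8,0,0,0,0,0,0],
    [-6.2,0,0,0,0,0,0],
  ],
)

```text
time: 5.68
ee_pos: [0.5527, -0.2801, 0.3634]
orientation: [[-0.894, 0.157, 0.419], [0.143, 0.988, -0.065], [-0.424, 0.001, -0.906]]
ft_force: [-1.0, -0.3, -1.7]
finger_gap: 0.0156
```

```bash
python3 - <<'E'
from h import *
s=get_state()
print(s["ee_pos"],s["joints"],s["ft_force"],delta(tcp_for(62,0,38),Rg()))
# tray: spacer upright; flag direction along?
im=read_camera("wrist");cv2.imwrite("pics/w4.png",im[:,:,::-1])
E
```

```text
[ 0.55269907 -0.28009546  0.36340643] [ -29.76208229   23.42892219  102.96258623   17.03155876   31.0979692
 -123.59657456] [-0.9586173  -0.27513028 -1.65739773] [ 8.32  0.07  0.19  0.06  0.1  -0.05]
```

View pics/w4.png

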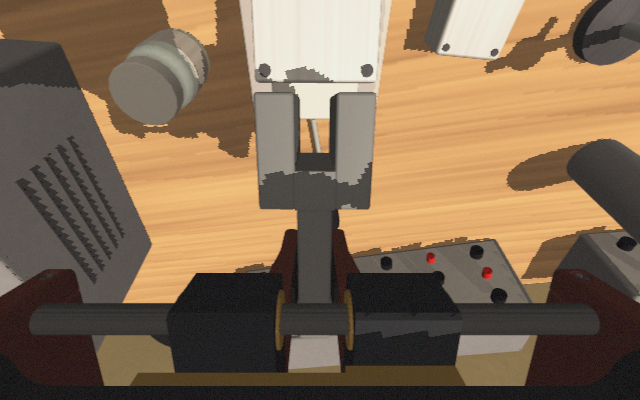

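The spacer is clear of the rod and knob (82 mm, horseshoe seen whole). Next: flask position for clearance, then plan the carry.

```bash
cat >> h.py <<'E'
TC=np.array([.555,.246]);TY=19.5
def Rdown(yaw): # spacer x_s along yaw, tool down
    r=rz(yaw); return np.c_[-r[:,0],r[:,1],-r[:,2]]
E
python3 - <<'E'
from h import *
S=camera_params("side");C=camera_params("scene")
f=tri([ray(S,(458/5+250,20/5+150)),ray(C,(170/5+320,340/5+235))]);print("flask cap",f)
s=get_state();R=s["orientation"]
g=np.array([TC[0]+.027*np.cos(np.radians(TY)),TC[1]+.027*np.sin(np.radians(TY))])
print("grasp",g,"flask in tray frame from grasp",rz(-TY)[:2,:2]@(f[0][:2]-g))
print("lift",delta([.53,-.277,.54],R)); print("mid",delta([.44,-.02,.54],R)); print("above",delta([*g,.35],Rdown(TY)))
E
```

```text
flask cap (array([0.70209604, 0.31167925, 0.11597357]), [np.float64(0.0009249599958664128), np.float64(0.0009249599958662597)])
grasp [0.58045132 0.25501279] flask in tray frame from grasp [0.13358301 0.01281032]
lift [ -5.28  -0.02 -16.91   0.     0.     0.  ]
mid [  6.41  23.95 -22.42   0.     0.     0.  ]
above [  5.88  53.3   -1.15  -6.27  24.74 -28.06]
```

Emit:
move_arm(
  deltas=[
    [-1,0,-3,0,0,0,0],
    [-2.2,0,-7,0,0,0,0],
    [-3.8,0,-12,0,0,0,0],
    [-5.3,0,-17,0,0,0,0],
    [-2,2,-19,0,0,0,0],
  ],
)

```text
time: 6.35
ee_pos: [0.4942, -0.2516, 0.5485]
orientation: [[-0.891, 0.158, 0.426], [0.141, 0.987, -0.07], [-0.432, -0.002, -0.902]]
ft_force: [-0.6, 1.0, -1.3]
finger_gap: 0.016
```

```bash
python3 - <<'E'
from h import *
s=get_state();R=s["orientation"]
print(s["time"],s["ee_pos"],s["joints"],s["finger_gap"])
print("mid",delta([.44,-.02,.54],Rdown(5)))
E
```

```text
6.35 [ 0.49422582 -0.25157463  0.54846133] [ -30.24195606    5.89196299  100.2080547    11.54578015   50.38651274
 -116.71476325] 0.015993447815799613
mid [  8.47  22.01  -3.17  -3.25  25.44 -13.82]
```

Emit:
move_arm(
  deltas=[
    [2,4,-0.8,0,5,-2,0],
    [4,8,-1.6,-1,10,-5,0],
    [6,13,-2.4,-2,15,-8,0],
    [8,18,-3,-3,20,-11,0],
    [8.5,22,-3.2,-3.2,25,-14,0],
  ],
)

```text
time: 6.98
ee_pos: [0.4371, -0.0175, 0.5371]
orientation: [[-0.996, -0.093, -0.003], [-0.093, 0.996, 0.002], [0.002, 0.003, -1.0]]
ft_force: [0.5, -0.6, -1.3]
finger_gap: 0.0158
```

```bash
python3 - <<'E'
from h import *
s=get_state();R=s["orientation"]
print(s["time"],s["ee_pos"],s["joints"],s["finger_gap"])
print("next",delta([.5,.22,.5],Rdown(TY)))
E
```

```text
6.975 [ 0.4371452  -0.01748347  0.53708366] [ -3.88569394  -0.5951589  106.92907384   0.13103918  73.82730089
 -99.24635532] 0.01580469970643681
next [ -8.47  23.05   3.75   0.17  -0.12 -14.18]
```

Emit:
move_arm(
  deltas=[
    [-1,5,0,0,0,-3,0],
    [-2,11,0,0,0,-6,0],
    [-4.5,17,1,0,0,-10,0],
    [-7,22,2.5,0,0,-14,0],
    [-8.5,23,3.7,0,0,-14.2,0],
  ],
)

```text
time: 7.6
ee_pos: [0.5024, 0.221, 0.4998]
orientation: [[-0.942, -0.337, -0.0], [-0.337, 0.942, 0.003], [-0.001, 0.003, -1.0]]
ft_force: [0.3, -0.7, -1.0]
finger_gap: 0.0162
```

```bash
python3 - <<'E'
from h import *
s=get_state();R=s["orientation"]
print(s["time"],s["ee_pos"],s["joints"],s["finger_gap"],s["ft_force"])
W=camera_params("wrist");im=read_camera("wrist");cv2.imwrite("pics/w5.png",im[:,:,::-1])
np.save("W5.npy",W,allow_pickle=True)
g=np.array([TC[0]+.027*np.cos(np.radians(TY)),TC[1]+.027*np.sin(np.radians(TY))])
print("above",delta([*g,.30],Rdown(TY)))
E
```

```text
7.6 [0.50238264 0.22097016 0.49978949] [ 22.45769051  12.06707833  97.52690673   0.19136349  70.34193083
 -87.27562916] 0.0162092225617092 [ 0.28432433 -0.74232279 -1.01256792]
above [-8.43  0.58 19.81  0.17 -0.03  0.1 ]
```

View pics/w5.png

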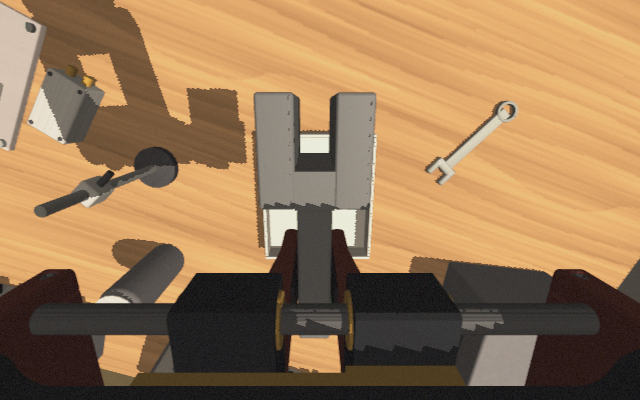

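The tray lies aligned under the spacer (u≈257–375, v≈130–258). I descend.

Emit:
move_arm(
  deltas=[
    [-4,0.3,4,0,0,0,0],
    [-8.4,0.6,9,0,0,0,0],
    [-8.4,0.6,15,0,0,0,0],
    [-8.4,0.6,20,0,0,0,0],
    [-8.4,0.6,24.5,0,0,0,0],
  ],
)

```text
time: 8.28
ee_pos: [0.5789, 0.2515, 0.2537]
orientation: [[-0.943, -0.332, -0.001], [-0.332, 0.943, 0.002], [0.0, 0.003, -1.0]]
ft_force: [0.6, 0.6, -0.4]
finger_gap: 0.0157
```

Emit:
move_arm(
  deltas=[
    [0,0,1.5,0,0,0,0],
    [0,0,2.5,0,0,0,0],
    [0,0,3,0,0,0,0],
    [0,0,3.3,0,0,0,0],
    [0,0,3.4,0,0,0,0],
  ],
)

```text
time: 8.9
ee_pos: [0.5794, 0.2522, 0.2223]
orientation: [[-0.943, -0.332, 0.001], [-0.332, 0.943, 0.003], [-0.002, 0.003, -1.0]]
ft_force: [-0.4, 0.1, -0.9]
finger_gap: 0.0157
```

```bash
python3 - <<'E'
from h import *
s=get_state()
print(s["time"],s["ee_pos"],s["ft_force"],s["torque"])
im=read_camera("side");z=im[120:240,220:420];cv2.imwrite("pics/s2.png",cv2.resize(z,None,fx=4,fy=4,interpolation=cv2.INTER_CUBIC)[:,:,::-1])
E
```

```text
8.9 [0.57935387 0.25222125 0.22231376] [-0.41341886  0.0946998  -0.94415029] [ 0.09410635 -0.06017471 -0.02025904]
```

View pics/s2.png

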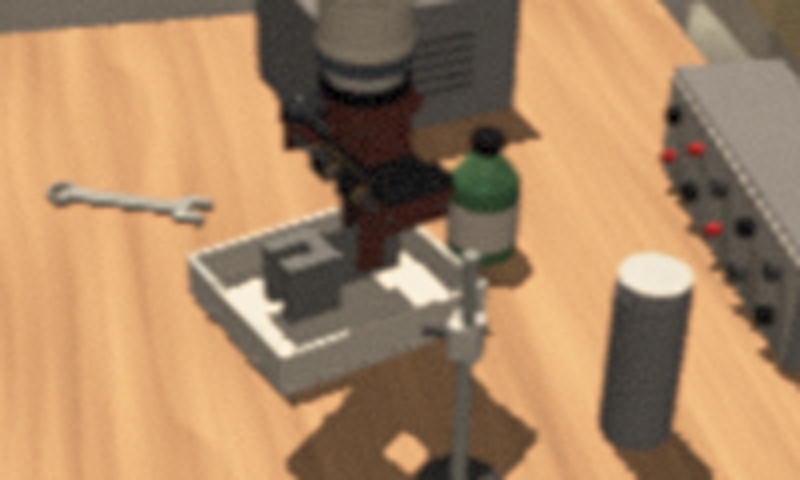

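Emit:
move_arm(
  deltas=[
    [0,0,0.5,0,0,0,0],
    [0,0,0.9,0,0,0,0],
    [0,0,1.2,0,0,0,0],
    [0,0,1.4,0,0,0,0],
    [0,0,1.4,0,0,0,0],
  ],
)

```text
time: 9.57
ee_pos: [0.5791, 0.2522, 0.2078]
orientation: [[-0.943, -0.332, -0.001], [-0.332, 0.943, 0.003], [-0.0, 0.003, -1.0]]
ft_force: [-1.5, -0.7, 2.9]
finger_gap: 0.0159
```

Emit:
move_arm(
  deltas=[
    [0,0,0.1,0,0,0,0],
    [0,0,0.1,0,0,0,0],
  ],
)

```text
time: 9.82
ee_pos: [0.5794, 0.2523, 0.2074]
orientation: [[-0.943, -0.332, 0.0], [-0.332, 0.943, 0.003], [-0.001, 0.003, -1.0]]
ft_force: [-0.8, -0.2, 8.0]
finger_gap: 0.0157
```

Emit:
move_arm(
  deltas=[
    [0,0,0.1,0,0,0,0],
    [0,0,0.1,0,0,0,0],
  ],
)

```text
time: 10.07
ee_pos: [0.5798, 0.2524, 0.2069]
orientation: [[-0.943, -0.332, 0.002], [-0.332, 0.943, 0.004], [-0.003, 0.003, -1.0]]
ft_force: [-0.9, -0.5, 10.7]
finger_gap: 0.0158
```

Contact on the tray floor (10 N, at the expected height of 0.207). I back off a little and open slowly.

Emit:
move_arm(
  deltas=[
    [0,0,-0.15,0,0,0,0],
    [0,0,-0.15,0,0,0,20],
    [0,0,-0.15,0,0,0,24],
    [0,0,-0.15,0,0,0,30],
    [0,0,-0.15,0,0,0,60],
  ],
)

```text
time: 10.7
ee_pos: [0.579, 0.2521, 0.2068]
orientation: [[-0.943, -0.332, -0.001], [-0.332, 0.943, 0.003], [-0.0, 0.003, -1.0]]
ft_force: [-0.6, 0.3, 0.1]
finger_gap: 0.0327
```

Emit:
move_arm(
  deltas=[
    [0,0,0,0,0,0,70],
    [0,0,0,0,0,0,80],
    [0,0,0,0,0,0,80],
    [0,0,0,0,0,0,80],
  ],
)

```text
time: 11.2
ee_pos: [0.5791, 0.2521, 0.207]
orientation: [[-0.943, -0.332, -0.0], [-0.332, 0.943, 0.003], [-0.001, 0.003, -1.0]]
ft_force: [-0.1, 0.8, -0.8]
finger_gap: 0.0696
```

```bash
python3 - <<'E'
from h import *
s=get_state()
print(s["time"],s["ee_pos"],s["ft_force"],s["finger_gap"])
im=read_camera("wrist");cv2.imwrite("pics/w6.png",im[:,:,::-1])
E
```

```text
11.2 [0.57905129 0.25212523 0.20697467] [-0.1122351   0.80919183 -0.79180538] 0.06957920575088718
```

View pics/w6.png

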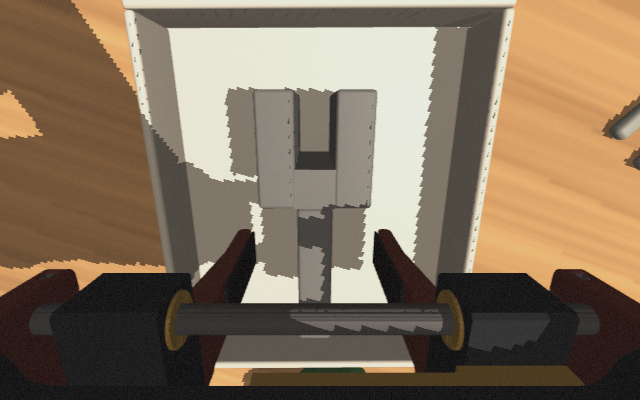

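The spacer stands upright and clear of the walls. I retract straight up, then turn the wrist about half a turn on the way, because joint 6 was near its limit in the previous orientation.

Emit:
move_arm(
  deltas=[
    [0,0,-3,0,0,0,80],
    [0,0,-8,0,0,0,80],
    [0,0,-14,0,0,0,80],
    [0,0,-20,0,0,0,80],
    [0,0,-26,0,0,0,80],
  ],
)

```text
time: 11.88
ee_pos: [0.5788, 0.2512, 0.469]
orientation: [[-0.943, -0.332, -0.0], [-0.332, 0.943, 0.003], [-0.001, 0.003, -1.0]]
ft_force: [0.5, 0.4, -0.8]
finger_gap: 0.0703
```

```bash
python3 - <<'E'
from h import *
s=get_state()
print(s["time"],s["ee_pos"],s["joints"])
im=read_camera("side");z=im[120:240,220:420];cv2.imwrite("pics/s3.png",cv2.resize(z,None,fx=4,fy=4,interpolation=cv2.INTER_CUBIC)[:,:,::-1])
print(delta([.46,.12,.50],s["orientation"]),delta([.44,-.1,.50],s["orientation"]))
E
```

```text
11.875 [0.57880355 0.2512448  0.46902266] [ 22.35167099  21.12255147  89.188789     0.16978566  69.64642815
 -87.12669388]
[15.7  -8.43 -2.42  0.04  0.73  0.  ] [ 24.9  -28.51  -2.61   0.04   0.73   0.  ]
```

View pics/s3.png

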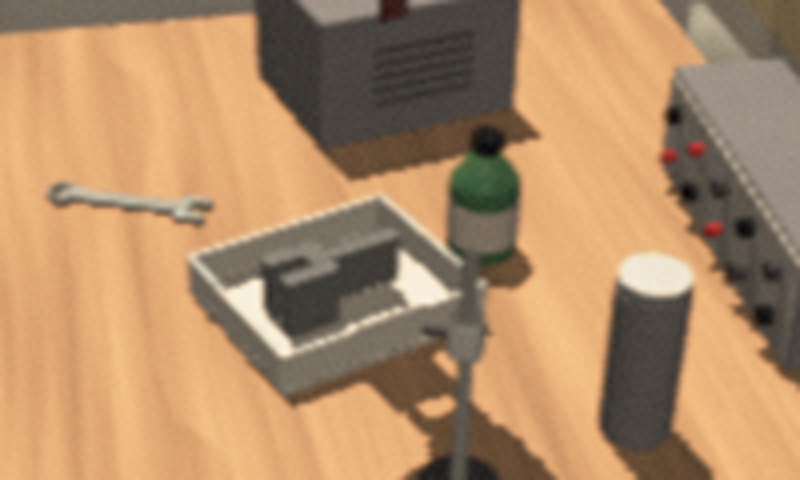

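The spacer stands in the tray. Heading for the plunger while turning.

Emit:
move_arm(
  deltas=[
    [3,-2,-1,0,0,10,40],
    [6,-4,-2,0,0,20,0],
    [9.5,-6,-2.4,0,0,30,0],
    [13,-7.5,-2.4,0,0,40,0],
    [15.7,-8.4,-2.4,0,0,50,0],
  ],
)

```text
time: 12.55
ee_pos: [0.4578, 0.1189, 0.4905]
orientation: [[-0.858, 0.514, -0.0], [0.514, 0.858, 0.003], [0.002, 0.002, -1.0]]
ft_force: [-0.3, -0.2, -0.2]
finger_gap: 0.0238
```

```bash
python3 - <<'E'
from h import *
s=get_state()
print(s["time"],s["ee_pos"],s["joints"])
print(delta([.43,-.05,.50],s["orientation"]))
E
```

```text
12.55 [0.45778952 0.11888833 0.49052504] [ 13.07392347   5.40382892 106.77690646   0.17014985  67.8062845
 -46.04828157]
[ -6.3  -15.91  -0.99   0.     0.     0.  ]
```

Emit:
move_arm(
  deltas=[
    [-1.3,-3.2,-0.5,0,0,10,0],
    [-2.6,-6.4,-1,0,0,20,0],
    [-3.9,-9.6,-1,0,0,30,0],
    [-5.2,-12.8,-1,0,0,40,0],
    [-6.3,-16,-1,0,0,50,0],
  ],
)

```text
time: 13.18
ee_pos: [0.4315, -0.051, 0.5001]
orientation: [[-0.158, 0.987, -0.0], [0.987, 0.158, 0.003], [0.003, 0.0, -1.0]]
ft_force: [-0.3, -0.9, 0.5]
finger_gap: 0.0004
```

```bash
cat >> h.py <<'E'
def RgB(): 
    r=Rs(); return np.c_[r[:,0],-r[:,1],-r[:,2]]
E
python3 - <<'E'
from h import *
s=get_state()
print(s["time"],s["ee_pos"],s["joints"])
print(tcp_for(0,0,135,182),delta([.39,-.16,.5],s["orientation"]),delta(tcp_for(0,0,135,182),RgB()))
E
```

```text
13.175 [ 0.43147105 -0.05097575  0.50014287] [ -8.35264265   1.04834774 110.15334057   0.16498736  68.82254732
 -17.50152225]
[ 0.37524736 -0.25123777  0.40529957] [-10.11  -5.82  -0.02   0.     0.     0.  ] [-18.91  -8.72   9.43 -23.66  16.94 106.1 ]
```

Emit:
move_arm(
  deltas=[
    [-2,-1,0,0,0,10,0],
    [-4,-2.3,0,0,0,20,0],
    [-6,-3.5,0,0,0,30,0],
    [-8,-4.6,0,0,0,40,0],
    [-10,-5.8,0,0,0,50,0],
  ],
)

```text
time: 13.8
ee_pos: [0.3906, -0.1587, 0.4998]
orientation: [[0.655, 0.756, -0.0], [0.756, -0.655, 0.003], [0.002, -0.002, -1.0]]
ft_force: [0.2, 0.1, 0.1]
finger_gap: 0.0005
```

```bash
python3 - <<'E'
from h import *
s=get_state()
print(s["time"],s["ee_pos"],s["joints"])
print(delta(tcp_for(0,0,135,182),RgB()))
E
```

```text
13.8 [ 0.39058281 -0.15866514  0.49978746] [-23.767794    -0.22563151 111.48750702   0.14864866  68.8143879
  17.0875462 ]
[ -8.02   4.92   9.42 -12.82  22.77  57.1 ]
```

Emit:
move_arm(
  deltas=[
    [-1.3,0.8,0.5,-2,3.6,9,0],
    [-2.6,1.6,2,-4,7.2,18,0],
    [-4,2.5,4,-6,10.8,27,0],
    [-5.5,3.3,5.5,-8,14.3,36,0],
    [-7,4.2,7,-10,17.9,45,0],
  ],
)

```text
time: 14.42
ee_pos: [0.377, -0.2388, 0.4291]
orientation: [[0.938, 0.057, 0.343], [0.065, -0.998, -0.014], [0.341, 0.035, -0.939]]
ft_force: [-0.2, -0.2, -0.4]
finger_gap: 0.0006
```

```bash
python3 - <<'E'
from h import *
s=get_state()
print(s["time"],s["ee_pos"],s["joints"])
print(delta(tcp_for(0,0,125,182),RgB()))
E
```

```text
14.425 [ 0.37702154 -0.23884581  0.42912999] [-37.09871009   4.14647487 118.2134409   16.9567364   42.21341111
  38.24151613]
[-0.98  1.2   3.19 -2.83  4.8  12.08]
```

Emit:
move_arm(
  deltas=[
    [-0.6,0.7,1.5,-1.4,2.4,6,0],
    [-1,1.2,2.5,-2.8,4.8,12,0],
    [-1,1.2,3.2,-2.8,4.8,12,0],
    [-1,1.2,3.2,-2.8,4.8,12,0],
  ],
)

```text
time: 14.92
ee_pos: [0.3797, -0.2512, 0.3963]
orientation: [[0.898, -0.147, 0.415], [-0.133, -0.989, -0.063], [0.419, 0.001, -0.908]]
ft_force: [0.1, -0.6, -0.8]
finger_gap: 0.0002
```

```bash
python3 - <<'E'
from h import *
s=get_state()
print(s["time"],s["ee_pos"],s["joints"],s["ft_force"])
print(delta(tcp_for(0,0,125,182),RgB()))
W=camera_params("wrist");im=read_camera("wrist");cv2.imwrite("pics/w7.png",im[:,:,::-1])
print(proj(W,sp(0,0,85)),proj(W,sp(0,0,125)))
a=read_camera("side");z=a[200:380,240:440];cv2.imwrite("pics/s7.png",cv2.resize(z,None,fx=3.2,fy=3.2,interpolation=cv2.INTER_CUBIC)[:,:,::-1])
S=camera_params("side");print("side tip pred",proj(S,sp(0,0,125)),"knob top",proj(S,sp(0,0,85)))
E
```

```text
14.925 [ 0.37972175 -0.25121149  0.3963149 ] [-38.33352794   7.32902195 120.51829693  22.87093662  32.37540891
  42.84499479] [ 0.05773415 -0.61808566 -0.7897014 ]
[-0.02  0.07 -0.   -0.17  0.2   0.5 ]
[314.76415216 218.81825724] [314.76744289 243.23522706]
side tip pred [303.90519651 250.5150368 ] knob top [311.53266817 262.3488675 ]
```

View pics/w7.png

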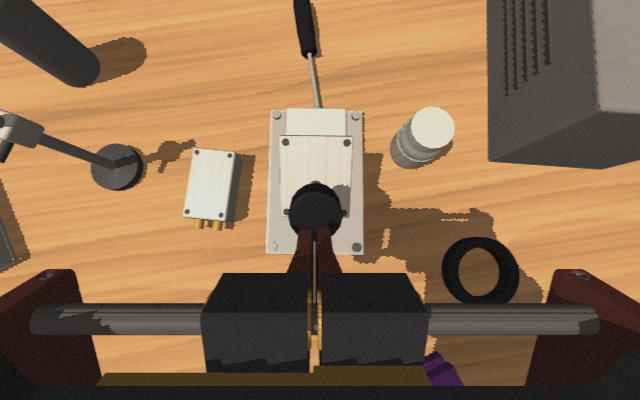

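View pics/s7.png

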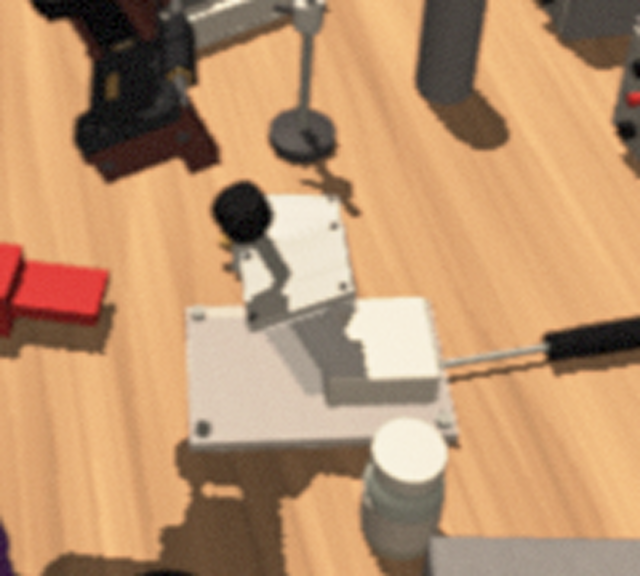

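```bash
python3 - <<'E'
from h import *
W=camera_params("wrist")
for q in [(20,0,59),(20,0,85),(-20,0,85),(0,20,85),(0,-20,85),(50,35,0),(50,-35,0),(-32,35,0)]: print(q,proj(W,sp(*q)).round(1))
im=cv2.imread("pics/w7.png")[120:270,240:390];cv2.imwrite("pics/c7.png",cv2.resize(im,None,fx=4,fy=4,interpolation=cv2.INTER_CUBIC))
E
```

```text
(20, 0, 59) [314.7 183.6]
(20, 0, 85) [314.8 192.7]
(-20, 0, 85) [314.2 245. ]
(0, 20, 85) [286.6 219.3]
(0, -20, 85) [342.4 219.8]
(50, 35, 0) [277.8 136.8]
(50, -35, 0) [352.3 137.5]
(-32, 35, 0) [279.8 218.6]
```

View pics/c7.png

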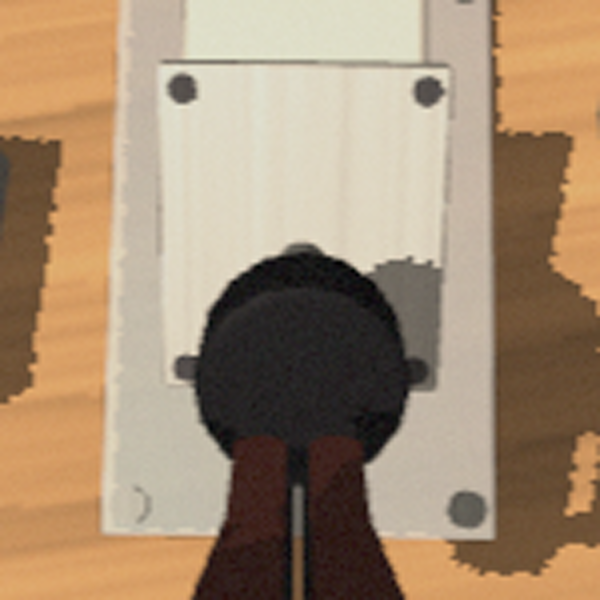

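The tip and knob match the predictions to within about 1 px. I approach to just above the knob.

Emit:
move_arm(
  deltas=[
    [0,0.05,1,-0.2,0.2,0.5,0],
    [0,0.05,2.2,-0.2,0.2,0.5,0],
    [0,0.05,3,-0.2,0.2,0.5,0],
    [0,0.05,3.5,-0.2,0.2,0.5,0],
    [0,0.05,3.6,-0.2,0.2,0.5,0],
  ],
)

```text
time: 15.65
ee_pos: [0.3946, -0.2542, 0.3635]
orientation: [[0.895, -0.159, 0.418], [-0.144, -0.987, -0.067], [0.423, 0.0, -0.906]]
ft_force: [-0.4, 1.1, 0.2]
finger_gap: 0.0004
```

```bash
cat > f.py <<'E'
from h import *
def rep():
    s=get_state(); z=Rs()[:,2]
    p=s["ee_pos"]-sp(0,0,0)-z*.182
    print("t %.2f push %.2f tip(spacer frame mm) %s"%(s["time"],s["ft_force"]@z,(Rs().T@p*1000).round(2)), s["ft_force"].round(1), s["joints"].round(1))
rep()
E
python3 f.py
```

```text
t 15.65 push 0.46 tip(spacer frame mm) [ 0.11  0.15 88.81] [-0.4  1.1  0.2] [-37.4  11.8 120.7  25.7  27.5  41. ]
```

Emit:
move_arm(
  deltas=[
    [0,0,0.2,0,0,0,0],
    [0,0,0.4,0,0,0,0],
    [0,0,0.6,0,0,0,0],
    [0,0,0.7,0,0,0,0],
    [0,0,0.8,0,0,0,0],
  ],
)

```text
time: 16.27
ee_pos: [0.3979, -0.2548, 0.3568]
orientation: [[0.894, -0.159, 0.419], [-0.144, -0.987, -0.068], [0.424, 0.001, -0.906]]
ft_force: [-2.3, 0.0, 2.2]
finger_gap: 0.0005
```

```bash
python3 f.py
```

```text
t 16.27 push 2.96 tip(spacer frame mm) [3.200e-01 4.000e-02 8.138e+01] [-2.3  0.   2.2] [-37.2  12.7 120.7  26.4  26.6  40.4]
```

Contact, with a push of 3 N, which matches the drag. Continuing to about 10 mm of travel, then small steps.

Emit:
move_arm(
  deltas=[
    [0,0,0.2,0,0,0,0],
    [0,0,0.35,0,0,0,0],
    [0,0,0.5,0,0,0,0],
    [0,0,0.6,0,0,0,0],
  ],
)

```text
time: 16.77
ee_pos: [0.4005, -0.2552, 0.3513]
orientation: [[0.894, -0.159, 0.419], [-0.144, -0.987, -0.068], [0.424, 0.001, -0.906]]
ft_force: [-1.0, -0.6, 2.9]
finger_gap: 0.0007
```

```bash
python3 f.py
```

```text
t 16.77 push 3.04 tip(spacer frame mm) [3.400e-01 1.000e-02 7.522e+01] [-1.  -0.6  2.9] [-37.   13.5 120.6  26.9  25.9  39.8]
```

Emit:
move_arm(
  deltas=[
    [0,0,0.1,0,0,0,0],
    [0,0,0.2,0,0,0,0],
  ],
)

```text
time: 17.02
ee_pos: [0.4013, -0.2553, 0.3495]
orientation: [[0.894, -0.159, 0.419], [-0.144, -0.987, -0.068], [0.424, 0.001, -0.906]]
ft_force: [0.3, -0.3, 2.7]
finger_gap: 0.0006
```

```bash
python3 f.py
```

```text
t 17.02 push 2.33 tip(spacer frame mm) [3.300e-01 3.000e-02 7.326e+01] [ 0.3 -0.3  2.7] [-36.9  13.7 120.6  27.1  25.7  39.7]
```

Emit:
move_arm(
  deltas=[
    [0,0,0.1,0,0,0,0],
    [0,0,0.2,0,0,0,0],
  ],
)

```text
time: 17.27
ee_pos: [0.4021, -0.2555, 0.3477]
orientation: [[0.894, -0.159, 0.419], [-0.144, -0.987, -0.068], [0.424, 0.001, -0.906]]
ft_force: [-1.3, -1.1, 2.9]
finger_gap: 0.0002
```

```bash
python3 f.py
```

```text
t 17.27 push 3.07 tip(spacer frame mm) [3.200e-01 3.000e-02 7.127e+01] [-1.3 -1.1  2.9] [-36.9  14.  120.6  27.3  25.4  39.5]
```

Emit:
move_arm(
  deltas=[
    [0,0,0.1,0,0,0,0],
    [0,0,0.2,0,0,0,0],
  ],
)

```text
time: 17.52
ee_pos: [0.403, -0.2556, 0.3459]
orientation: [[0.894, -0.159, 0.419], [-0.144, -0.987, -0.068], [0.424, 0.001, -0.906]]
ft_force: [-1.2, -0.8, 3.3]
finger_gap: 0.0007
```

Emit:
move_arm(
  deltas=[
    [0,0,0.1,0,0,0,0],
    [0,0,0.2,0,0,0,0],
  ],
)

```text
time: 17.77
ee_pos: [0.4038, -0.2557, 0.344]
orientation: [[0.894, -0.159, 0.419], [-0.144, -0.987, -0.068], [0.424, 0.001, -0.906]]
ft_force: [-0.4, -0.9, 2.8]
finger_gap: 0.0004
```

Emit:
move_arm(
  deltas=[
    [0,0,0.1,0,0,0,0],
    [0,0,0.2,0,0,0,0],
  ],
)

```text
time: 18.02
ee_pos: [0.4046, -0.2559, 0.3422]
orientation: [[0.894, -0.159, 0.419], [-0.144, -0.987, -0.068], [0.424, 0.001, -0.906]]
ft_force: [-0.5, -1.2, 3.8]
finger_gap: 0.0005
```

Emit:
move_arm(
  deltas=[
    [0,0,0.1,0,0,0,0],
    [0,0,0.2,0,0,0,0],
  ],
)

```text
time: 18.27
ee_pos: [0.4055, -0.256, 0.3404]
orientation: [[0.894, -0.159, 0.419], [-0.144, -0.987, -0.068], [0.424, 0.001, -0.906]]
ft_force: [-0.4, -1.5, 2.3]
finger_gap: 0.0006
```

Emit:
move_arm(
  deltas=[
    [0,0,0.1,0,0,0,0],
    [0,0,0.2,0,0,0,0],
  ],
)

```text
time: 18.52
ee_pos: [0.4063, -0.2561, 0.3386]
orientation: [[0.894, -0.159, 0.419], [-0.144, -0.987, -0.068], [0.424, 0.001, -0.906]]
ft_force: [0.1, -1.4, 3.1]
finger_gap: 0.0005
```

Emit:
move_arm(
  deltas=[
    [0,0,0.1,0,0,0,0],
    [0,0,0.2,0,0,0,0],
  ],
)

```text
time: 18.77
ee_pos: [0.4072, -0.2563, 0.3368]
orientation: [[0.894, -0.159, 0.419], [-0.144, -0.987, -0.068], [0.424, 0.001, -0.906]]
ft_force: [0.2, -0.8, 3.6]
finger_gap: 0.0005
```

Emit:
move_arm(
  deltas=[
    [0,0,0.1,0,0,0,0],
    [0,0,0.2,0,0,0,0],
  ],
)

```text
time: 19.02
ee_pos: [0.408, -0.2564, 0.335]
orientation: [[0.894, -0.159, 0.419], [-0.144, -0.987, -0.068], [0.424, 0.001, -0.906]]
ft_force: [0.1, -0.9, 3.4]
finger_gap: 0.0007
```

Emit:
move_arm(
  deltas=[
    [0,0,0.1,0,0,0,0],
    [0,0,0.2,0,0,0,0],
  ],
)

```text
time: 19.27
ee_pos: [0.4088, -0.2565, 0.3331]
orientation: [[0.894, -0.159, 0.419], [-0.144, -0.987, -0.068], [0.424, 0.001, -0.906]]
ft_force: [0.6, -1.0, 3.0]
finger_gap: 0.0003
```

Emit:
move_arm(
  deltas=[
    [0,0,0.1,0,0,0,0],
    [0,0,0.2,0,0,0,0],
  ],
)

```text
time: 19.52
ee_pos: [0.4096, -0.2567, 0.3313]
orientation: [[0.894, -0.159, 0.419], [-0.144, -0.987, -0.068], [0.424, 0.001, -0.906]]
ft_force: [0.5, -1.4, 3.2]
finger_gap: 0.0005
```

Emit:
move_arm(
  deltas=[
    [0,0,0.1,0,0,0,0],
    [0,0,0.2,0,0,0,0],
  ],
)

```text
time: 19.77
ee_pos: [0.4104, -0.2568, 0.3295]
orientation: [[0.894, -0.159, 0.418], [-0.144, -0.987, -0.068], [0.424, 0.0, -0.906]]
ft_force: [0.3, -2.2, 3.3]
finger_gap: 0.0006
```

```bash
python3 f.py
```

```text
t 19.77 push 2.69 tip(spacer frame mm) [2.500e-01 3.000e-02 5.123e+01] [ 0.3 -2.2  3.3] [-36.4  16.5 120.4  29.4  23.2  37.6]
```

Emit:
move_arm(
  deltas=[
    [0,0,0.1,0,0,0,0],
    [0,0,0.2,0,0,0,0],
  ],
)

```text
time: 20.02
ee_pos: [0.4113, -0.2569, 0.3277]
orientation: [[0.894, -0.159, 0.419], [-0.144, -0.987, -0.068], [0.424, 0.0, -0.906]]
ft_force: [-0.2, -2.0, 3.2]
finger_gap: 0.0007
```

Emit:
move_arm(
  deltas=[
    [0,0,0.1,0,0,0,0],
    [0,0,0.2,0,0,0,0],
  ],
)

```text
time: 20.27
ee_pos: [0.4121, -0.2571, 0.3259]
orientation: [[0.894, -0.159, 0.419], [-0.144, -0.987, -0.068], [0.424, 0.0, -0.906]]
ft_force: [-0.1, -1.7, 3.3]
finger_gap: 0.0001
```

Emit:
move_arm(
  deltas=[
    [0,0,0.1,0,0,0,0],
    [0,0,0.2,0,0,0,0],
  ],
)

```text
time: 20.52
ee_pos: [0.413, -0.2572, 0.3241]
orientation: [[0.894, -0.159, 0.419], [-0.144, -0.987, -0.068], [0.424, 0.0, -0.906]]
ft_force: [-0.1, -0.9, 3.2]
finger_gap: 0.0004
```

Emit:
move_arm(
  deltas=[
    [0,0,0.1,0,0,0,0],
    [0,0,0.2,0,0,0,0],
  ],
)

```text
time: 20.78
ee_pos: [0.4138, -0.2573, 0.3224]
orientation: [[0.894, -0.159, 0.419], [-0.144, -0.987, -0.068], [0.424, 0.0, -0.906]]
ft_force: [-3.0, -1.7, 7.6]
finger_gap: 0.0003
```

The push jumped to about 8 N, so the stop has been met. I hold to confirm.

Emit:
move_arm(
  deltas=[
    [0,0,0,0,0,0,0],
    [0,0,0,0,0,0,0],
  ],
)

```text
time: 21.02
ee_pos: [0.4137, -0.2573, 0.3223]
orientation: [[0.894, -0.159, 0.419], [-0.144, -0.987, -0.068], [0.424, 0.0, -0.906]]
ft_force: [-1.2, -1.7, 3.7]
finger_gap: 0.0004
```

```bash
python3 f.py
```

```text
t 21.02 push 3.78 tip(spacer frame mm) [2.600e-01 1.000e-02 4.333e+01] [-1.2 -1.7  3.7] [-36.2  17.5 120.3  30.4  22.3  36.7]
```

The force eased to 3.8 N once the tool stopped, which is ambiguous. I add a 0.5 mm step to confirm.

Emit:
move_arm(
  deltas=[
    [0,0,0.05,0,0,0,0],
  ],
)

```text
time: 21.15
ee_pos: [0.4139, -0.2574, 0.322]
orientation: [[0.894, -0.159, 0.419], [-0.144, -0.987, -0.068], [0.424, 0.0, -0.906]]
ft_force: [-3.4, -0.2, 8.3]
finger_gap: 0.0007
```

```bash
python3 f.py
```

```text
t 21.15 push 8.97 tip(spacer frame mm) [ 0.29  0.   42.97] [-3.4 -0.2  8.3] [-36.2  17.6 120.3  30.4  22.3  36.7]
```

Emit:
move_arm(
  deltas=[
    [0,0,0,0,0,0,0],
  ],
)

```text
time: 21.28
ee_pos: [0.4139, -0.2573, 0.322]
orientation: [[0.894, -0.159, 0.419], [-0.144, -0.987, -0.068], [0.424, 0.0, -0.906]]
ft_force: [-2.3, -1.7, 6.3]
finger_gap: 0.0004
```

```bash
python3 f.py
```

```text
t 21.27 push 6.57 tip(spacer frame mm) [2.700e-01 2.000e-02 4.296e+01] [-2.3 -1.7  6.3] [-36.2  17.6 120.3  30.4  22.3  36.7]
```

A static push of 6.6 N is well above the 3 N drag, so the plunger is on the stop with about 6 N on it, well under 15 N. I retreat straight back along the axis, slowly at first.

Emit:
move_arm(
  deltas=[
    [0,0,-0.1,0,0,0,0],
    [0,0,-0.3,0,0,0,0],
    [0,0,-1,0,0,0,0],
    [0,0,-3,0,0,0,0],
    [0,0,-7,0,0,0,0],
  ],
)

```text
time: 21.9
ee_pos: [0.3841, -0.2522, 0.385]
orientation: [[0.896, -0.158, 0.416], [-0.144, -0.987, -0.066], [0.421, -0.001, -0.907]]
ft_force: [0.5, -0.2, 0.9]
finger_gap: 0.0004
```

Emit:
move_arm(
  deltas=[
    [0,0,-3,0,0,0,0],
    [0,0,-4,0,0,0,0],
    [0,0,-4,0,0,0,0],
    [0,0,-4,0,0,0,0],
  ],
)

```text
time: 22.4
ee_pos: [0.368, -0.2498, 0.4205]
orientation: [[0.895, -0.159, 0.417], [-0.144, -0.987, -0.067], [0.423, -0.0, -0.906]]
ft_force: [-0.3, -0.7, -0.3]
finger_gap: 0.0001
```

```bash
python3 - <<'E'
from f import *
W=camera_params("wrist");im=read_camera("wrist");cv2.imwrite("pics/w8.png",im[:,:,::-1])
print([proj(W,sp(20,0,z)).round(1) for z in (43.7,17.7)],proj(W,sp(0,0,43.7)).round(1))
a=read_camera("side");z=a[140:380,200:440];cv2.imwrite("pics/s8.png",cv2.resize(z,None,fx=2.5,fy=2.5,interpolation=cv2.INTER_CUBIC)[:,:,::-1])
a=read_camera("scene");cv2.imwrite("pics/sc8.png",a[:,:,::-1])
E
```

```text
t 22.40 push -0.21 tip(spacer frame mm) [ -0.27   0.3  151.92] [-0.3 -0.7 -0.3] [-39.2   4.1 120.3  21.4  35.5  44.6]
[array([313.1, 172.1]), array([313.2, 166.7])] [313.2 193.1]
```

View pics/w8.png

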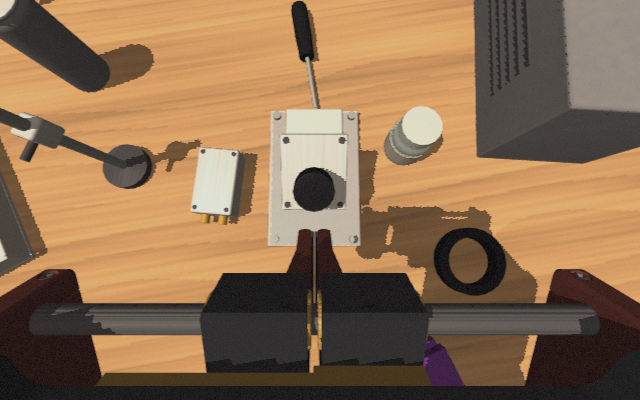

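View pics/s8.png

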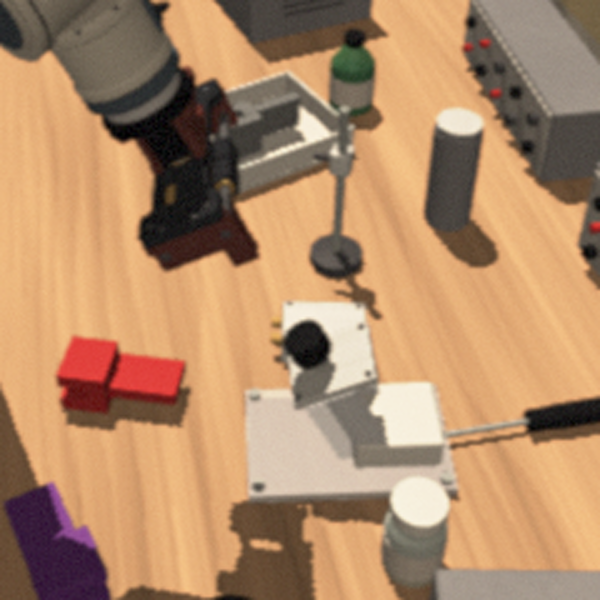

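View pics/sc8.png

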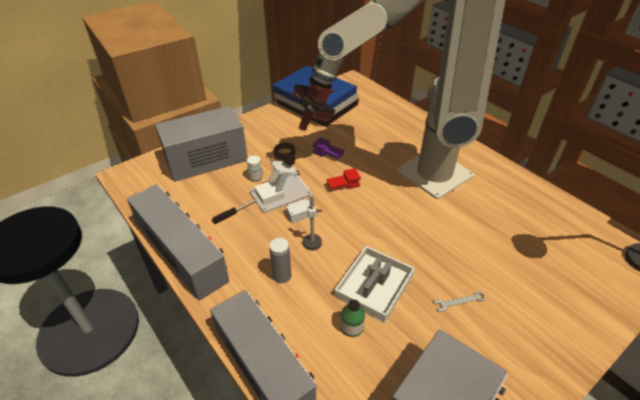

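The wrist view shows the knob resting at depth: its far rim is at v≈167, against 166.7 predicted. The scene view shows the spacer in the tray at (376,277), and the side view shows nothing disturbed. The robot is clear, so I hand in.

```bash
python3 -c "
from workcell import *
print(hand_in())"
```

```text
the job is handed in; nothing more can be done
None
```

The job is done and handed in after about 22.5 s of the 64 s allowed.

- **Spacer:** I slid the grey spacer about 82 mm straight off along its own axis, with wrist forces of only 1–2 N. I carried it to the tray and lowered it until it touched the floor (about 11 N) before opening the gripper. The side and scene pictures show it standing upright inside the tray.
- **Plunger:** I pushed it down its axis against about 3 N of drag. It met the stop after roughly 41 mm of travel. The push peaked at about 9 N, so roughly 6 N on the stop, against the 15 N limit. After I drew back along the axis, the wrist picture shows the knob still at the predicted depth to within about 1 px.
- **Check that disagreed:** The first 8 N reading at the stop fell to 3.8 N once the arm held still. I added a further 0.5 mm step, which rose to 9 N and held at 6.6 N, confirming the stop.
- **Everything else:** In the last pictures nothing else appears moved, including the red and purple look-alikes, and the robot was touching nothing at hand-in.

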